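# Pass a carrier under the arch onto the indexed turntable

### The job

Index the turntable one step, by its red post, so that it clicks into the position where its slot lines up with the track. Then bring the blue carrier to the flared mouth of the track and slide it along the slot, under the lips and the yellow arch, until it sits fully home against the red end stop on the turntable; the hand cannot follow under the arch, so change your grip from one tab to the other. Let go and leave the things round about where they are.

Things in the scene. Friction and masses are not known exactly. Their poses are not given: they have to be found in the camera images.
- track: fixed aluminium track with a turntable (130 mm across) at its end. Origin on the worktop, on the turntable's axis; the carrier travels along +x. Slot floor 45 mm above the worktop (0.5 mm lower on the turntable). Bare floor, 66 mm wide, from x = -225 mm (open end); slot from -148 to -68: 43 mm between its walls, 55 mm outside
- mouth (a point): middle of the start of the slot (x = -148 mm of the track) at floor height; axes as the track. Flared walls 25 mm long lead in from 60 to 43 mm wide. From here on lips reach 7 mm inward from each wall, underside 10.5 mm and top 14.5 mm above the floor
- arch (a point): middle of the underside of the yellow arch, a bar 30 mm wide along the track (x = -115 to -85 mm of the track) across the slot, 43 mm above the slot's floor, 8 mm thick, legs 68 mm apart inside and 84 mm outside. Axes as the track
- turntable (a joint): angle of the turntable about the vertical, counterclockwise from above positive: 0 = slot in line with the track; spring detents at -1.047, 0 and +1.047 (stops at +-1.2). Needs up to about 0.6 N m to leave a detent
- table_centre (a point): on the turntable's axis at slot floor height, turning with it; x runs along the turntable's slot towards the red end stop. This slot (44 mm wide, same lips) is open at x = -56 mm and ends at the stop's face at x = +45 mm; stop 8 mm thick, 14.5 mm high over the floor. A carrier fully home has its centre on this point
- index_post (a point): middle of the red knob (15 mm across, 26 mm tall, its top 81 mm above the worktop) of the round upright post on the turntable, 54 mm from its axis, on the +y side of table_centre; turns with the turntable
- carrier: loose blue carrier, 90 mm long (x), 40 mm wide (y), plate 8 mm thick with rounded corners, 140 g; the same both ways round. Origin in the middle of the underside. At x = +36 and -36 mm an upright grip tab, 14 mm along x, 18 mm along y, its top 40 mm above the underside; between them a lying brass bush, top 29 mm above the underside

How it is judged:
On the way, in this order (a step that is already met when the one before it is completed fails the run):
1. the turntable stands in the detent where its slot lines up with the track (within 0.06 rad) (value of joint turntable between -0.06 and 0.06 rad), for 0.3 s.
2. the carrier lies in the track's slot, passing under the arch (x of carrier in the frame of track between -0.13 and -0.04 m and y of carrier in the frame of track between -0.005 and 0.005 m and z of carrier in the frame of track between 0.041 and 0.051 m), for 0.1 s.
At the end, for the whole second after the job is handed in: the turntable is in line with the track (within 0.06 rad) and the carrier lies flat in the turntable's slot, under its lips, at rest and home against the red stop (gap under 2.5 mm) (all of step 1 and x of carrier in the frame of table_centre between -0.0025 and 0.004 m and y of carrier in the frame of table_centre between -0.005 and 0.005 m and z of carrier in the frame of table_centre between -0.004 and 0.004 m and angle between carrier's own z axis and vertical below 0.05 rad and linear speed of carrier below 0.01 m/s); the robot touches nothing.
It fails at once if a bystander (spanner, tape, hex key, pliers, grease pot, oiler) is shifted by more than 30 mm (distance of any of spanner_10, tape_blue, hex_key, grease_pot, oiler, pliers_red from where it was at the start of the episode above 0.03 m).
It also fails if it takes over 66 s, if anything falls off the work surface, if the arm or the gripper's body presses on something with over 40 N, if the wrist force passes 120 N, or if a joint passes its speed limit or range.

### The arm

A 6-joint arm with a two-finger parallel gripper is mounted at the origin on a cart in front of the work surface, level with it; the furniture and walls round the work are solid. World frame = base frame: x ahead of the robot, y to its left, z up, the work surface at z = 0. Lengths are in m, angles in rad, forces in N, time in s.
With the tool pointing down it reaches from about 0.35 to 0.775 m from the base axis. Payload 5.5 kg.
Tool frame: the origin (TCP) lies between the finger pads; the fingertips stand 8 mm ahead of it and the grasp point (between the pads) lies 11 mm behind it; z points along the fingers, y is the line along which they close (so a half turn about z gives the same grasp; the last joint's range is limited). The gripper opens to 85 mm and grips with 20 to 120 N. Pads are 22 mm wide; open, the fingers measure 114 mm over their backs; the gripper's body (76 mm by 85 mm) begins 54 mm behind the grasp point. The pads swing forward as they close: fully open they stand 13 mm farther back than shut.
Start: joints at [1.029, 0.313, 0.046, 1.304, 0, 1.431], TCP at [0.225, 0.529, 0.217] pointing down, gripper open.
Joint ranges: [-2.76, 2.76], [-0.86, 1.69], [-1.03, 1.26], [-2.2, 2.34], [-1.47, 1.5], [-3.14, 3.14]. Speed limits (rad/s): [2.57, 2.57, 3.14, 3.14, 3.14, 3.14].

### API

Orientations are given as a unit quaternion [w, x, y, z].
In Python, from workcell import env gives the robot as it stands.
- The arm moves only by the tool move_arm, never from a script. Its argument "moves" is one flat list of numbers, 5 for each row, row after row: the shift along the world's x, y, z in m, then the turn about the world's z in rad, then the finger opening in m, from 0 to 0.0854. A call has 1 to 12 rows; each row is the pose to reach, as a shift and turn from the pose commanded when the call began; what a row does not reach only later rows make up. A row lasts 1/12 s, in which the tool goes at most 41.7 mm and 7.16 degrees, less where a joint would pass 70% of its speed; a pose out of reach is approached as far as the arm can. A call with a gripper value outside its range is refused whole. The fingers move at their own pace and stop on an object; "newtons" is the grip in N (left out, the last holds). Time passes only in rows, so rows that repeat a pose let the fingers close. It gives the time, the measured TCP pose, the force, the opening and the grip force at its end, in the units of the state.
- env.get_state(): the state, without advancing time (a new reading comes with each control period).
- env.read_camera(name): name is "scene" or "top" or "wrist"; returns a dict with "pixels" (420x560x3 uint8, red, green, blue), "camera_matrix" (3x3 intrinsics, pixels), "rvec" (rotation vector, rad) and "tvec" (3), from world to camera coordinates, as OpenCV has them. Camera axes: x right, y down, z forward; pixel columns grow to the right and rows downward; lengths in m; the calibration is good to about 2 mm. A picture is of the moment at which its call begins. There is no depth.
- env.hand_in(): hands the job in; it is judged then, once.
The state is a dict: "clock": time; "joint_pos": joint angles; "qvel": joint speeds; "tau": joint torques, N m; "tcp_pos": TCP position; "orientation": TCP orientation; "wrist_force": force on the tool from outside, world axes, zero at the start; "ft_torque": the same for the moment, N m; "finger_gap": finger opening in m; "grip_force": force on a finger pad.
Only numpy, scipy, OpenCV 4.12 (cv2) and the standard library are available. Lean on these libraries where they do the work, as an engineer would, in place of code of your own. Each camera call takes 0.05 s, during which the arm holds its last target. There are 200 camera calls.

## Working session

There is one attempt and no reset: what is moved stays moved. The work goes in short steps, Python scripts to look and compute and a tool call to move; the robot and the scene stay as the last step left them, time stands still between calls to the robot, and variables do not carry over. Pictures are saved under pics/ and viewed, at most 10 in all, crops included, and the job is handed in when it is done.

Besides the shell and the picture viewer there is one more tool, called after ">>>" as name(argument=value, ...), one argument or row to a line, values as JSON. move_arm: Moves the arm, as the interface text tells. Its arguments: {"type":"object","properties":{"moves":{"type":"array"},"newtons":{"type":"number"}},"required":["moves"]}

```bash
mkdir -p pics
cat > h.py <<'E'
import numpy as np, cv2
from workcell import env
def look(n,f=None):
    d=env.read_camera(n)
    if f: cv2.imwrite('pics/'+f,cv2.cvtColor(d['pixels'],cv2.COLOR_RGB2BGR))
    return d
def ray(d,uv):
    R=cv2.Rodrigues(np.array(d['rvec'],float))[0];t=np.array(d['tvec'],float).ravel()
    c=-R.T@t; v=R.T@np.linalg.inv(np.array(d['camera_matrix']))@np.array([uv[0],uv[1],1.]);return c,v
def onz(d,uv,z):
    c,v=ray(d,uv);return c+v*(z-c[2])/v[2]
def proj(d,P):
    return cv2.projectPoints(np.array(P,float).reshape(-1,3),np.array(d['rvec'],float),np.array(d['tvec'],float),np.array(d['camera_matrix']),None)[0].reshape(-1,2)
def mask(d,h0,h1,s=100,v=50):
    H=cv2.cvtColor(d['pixels'],cv2.COLOR_RGB2HSV)
    if h0<h1: return cv2.inRange(H,(h0,s,v),(h1,255,255))
    return cv2.inRange(H,(h0,s,v),(180,255,255))|cv2.inRange(H,(0,s,v),(h1,255,255))
def blobs(m,amin=40):
    n,l,st,c=cv2.connectedComponentsWithStats(m)
    return [(c[i].round(1).tolist(),st[i].tolist()) for i in range(1,n) if st[i][4]>=amin]
E
python3 - <<'E'
from h import *
import pickle
for n in('top','scene'):
    d=look(n,n+'0.png');pickle.dump(d,open(n+'0.pkl','wb'))
    for k,a in dict(red=(172,6),blue=(100,125),yel=(20,35)).items(): print(n,k,blobs(mask(d,*a)))
    print(ray(d,(280,210)))
s=env.get_state();print(s)
E
```

```text
top red [([192.0, 110.1], [185, 100, 15, 19, 181]), ([254.7, 158.1], [243, 154, 24, 8, 88]), ([191.8, 177.5], [173, 173, 39, 11, 306]), ([230.1, 185.6], [227, 182, 7, 9, 48]), ([189.3, 233.4], [185, 206, 13, 56, 332]), ([207.4, 232.9], [199, 206, 14, 55, 321]), ([133.6, 228.0], [106, 216, 54, 25, 937])]
top blue [([15.2, 74.8], [10, 72, 12, 6, 41]), ([421.7, 162.6], [405, 143, 37, 36, 344]), ([269.5, 252.1], [246, 240, 48, 25, 742])]
top yel [([273.9, 144.9], [269, 141, 11, 11, 66]), ([307.8, 196.8], [294, 171, 30, 54, 850]), ([269.2, 251.2], [260, 248, 19, 8, 111])]
(array([ 0.38948291, -0.06696569,  0.92403511]), array([ 0.18595104,  0.05354086, -0.98121259]))
scene red [([46.2, 45.6], [37, 42, 23, 10, 85]), ([250.5, 116.5], [246, 103, 10, 22, 115]), ([222.9, 149.3], [210, 146, 26, 8, 175]), ([273.2, 166.1], [264, 162, 21, 9, 88]), ([163.2, 177.2], [144, 164, 38, 28, 512]), ([245.3, 169.6], [242, 164, 7, 12, 64]), ([202.6, 199.3], [182, 183, 39, 36, 406])]
scene blue [([6.4, 40.0], [0, 37, 15, 8, 83]), ([244.2, 232.9], [225, 213, 41, 37, 547]), ([403.0, 233.5], [388, 216, 33, 30, 3
[... 264 characters left out ...]
74784548]))
{'clock': 0.1, 'joint_pos': array([1.02940327e+00, 3.13937981e-01, 4.51069162e-02, 1.30358978e+00,
       3.65267947e-06, 1.43119699e+00]), 'qvel': array([ 0.000763  , -0.00114467,  0.00319923, -0.00126101, -0.00074881,
        0.0013793 ]), 'tau': array([ 2.96368249e-03, -4.81727314e+01,  2.99244744e+01,  1.27504097e-02,
       -7.90324452e-05,  9.01761098e-06]), 'tcp_pos': array([0.22462945, 0.52880006, 0.2156967 ]), 'orientation': array([-2.72978840e-04,  1.99548168e-01,  9.79887682e-01, -7.65015201e-04]), 'wrist_force': array([ 0.41046981, -0.49913041, -0.80597309]), 'ft_torque': array([0.01509794, 0.0430771 , 0.04627879]), 'grip_force': 0.0, 'finger_gap': 0.0854184365081176}
```

View pics/top0.png

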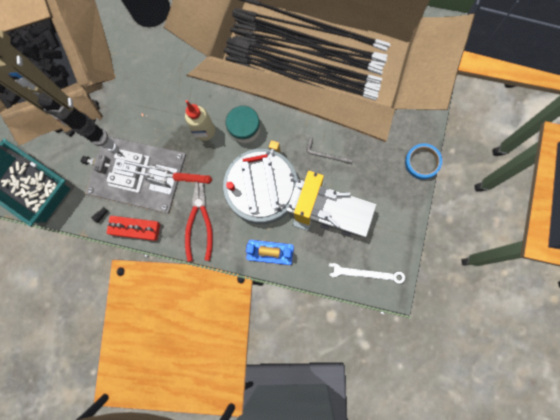

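View pics/scene0.png

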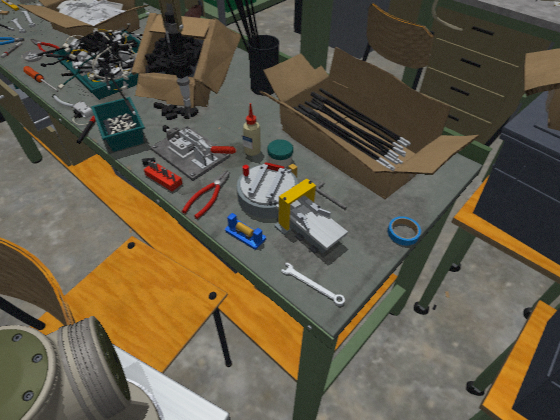

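Top view: turntable near (262,187) with its slot pointing up at the stop (255,158). The post is at (230,186), the arch at (308,197), the track's open end to the right around (355,215), and the carrier at (270,252). The turntable is therefore at about -1.05 and must turn counterclockwise. Scene view: nothing is lying in the slot.

Run:
```python
from h import *
import pickle
T=pickle.load(open('top0.pkl','rb'));S=pickle.load(open('scene0.pkl','rb'))
def tri(a,b):
    c1,v1=ray(T,a);c2,v2=ray(S,b);A=np.stack([v1,-v2],1);k=np.linalg.lstsq(A,c2-c1,rcond=None)[0]
    p,q=c1+v1*k[0],c2+v2*k[1];return (p+q)/2,np.linalg.norm(p-q)
print('post',onz(T,(230.1,185.6),.070),onz(S,(245.3,169.6),.068),tri((230.1,185.6),(245.3,169.6)))
print('stop',onz(T,(254.7,158.1),.057))
m=mask(T,20,35);m[:, :290]=0
c=max(cv2.findContours(m,0,2)[0],key=cv2.contourArea);print('arch',cv2.boxPoints(cv2.minAreaRect(c)))
for p in cv2.boxPoints(cv2.minAreaRect(c)): print(onz(T,p,.096))
m=mask(T,100,125);m[:,:230]=0;m[:,310:]=0
c=max(cv2.findContours(m,0,2)[0],key=cv2.contourArea);b=cv2.boxPoints(cv2.minAreaRect(c))
for p in b: print('car',onz(T,p,.02))
print('bush',onz(T,(269.2,251.2),.029))
# table circle
print('table px',[onz(T,p,.05) for p in((223,187),(300,187),(261,149))])
H=cv2.resize(T['pixels'][140:280,210:390],None,fx=4.4,fy=4.2,interpolation=cv2.INTER_CUBIC)
cv2.imwrite('pics/crop.png',H[:,:,::-1])
```

```text
post [0.60159473 0.07329104 0.07      ] [0.60163676 0.0735978  0.068     ] (array([0.60215168, 0.07379794, 0.06750227]), np.float64(0.00023126454234485518))
stop [0.65797034 0.02719322 0.057     ]
arch [[291.44217 219.06703]
 [307.16867 169.46812]
 [324.2557  174.88597]
 [308.5292  224.48488]]
[ 0.52907524 -0.04206153  0.096     ]
[ 0.62043252 -0.07345368  0.096     ]
[ 0.60900993 -0.10431772  0.096     ]
[ 0.51820236 -0.07249099  0.096     ]
car [0.46469439 0.05383309 0.02      ]
car [0.50539743 0.0489028  0.02      ]
car [ 0.49234703 -0.04275182  0.02      ]
car [ 0.45201017 -0.03713499  0.02      ]
bush [0.47896164 0.00456963 0.029     ]
table px [array([0.60427091, 0.09044778, 0.05      ]), array([ 0.59888681, -0.05886608,  0.05      ]), array([0.6782167 , 0.01530085, 0.05      ])]
```

View pics/crop.png

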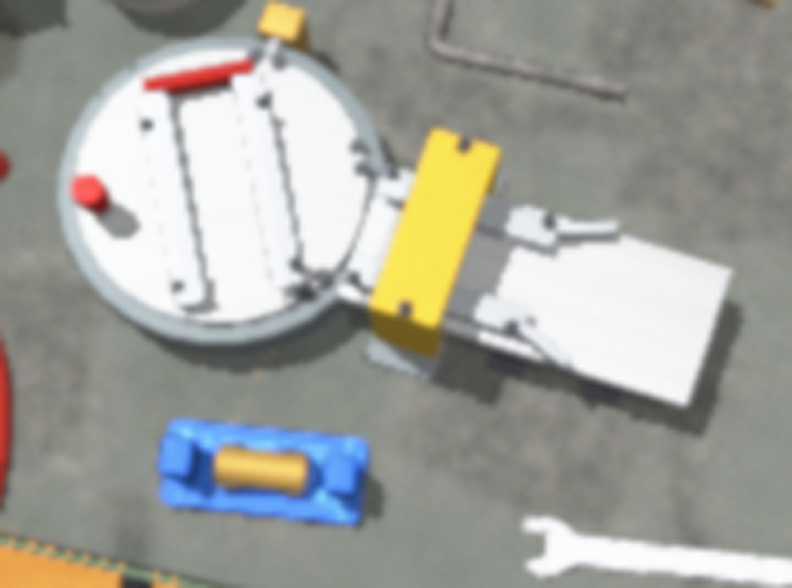

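The crop shows the arch's top corners at crop px (437,128), (500,148), (437,327) and (372,303). The floor's open-end corners are at (732,270) and (688,405), the post top is at (90,188), the stop runs from (148,83) to (252,67), and the carrier tabs are at (180,455) and (343,474).

Run:
```python
from h import *
import pickle
T=pickle.load(open('top0.pkl','rb'))
f=lambda p,z:onz(T,(p[0]/4.4+210,p[1]/4.2+140),z)[:2]
A=np.array([f(p,.096) for p in((437,128),(500,148),(437,327),(372,303))])
E=np.array([f(p,.045) for p in((732,270),(688,405))])
e=E[0]-E[1];print('end len',np.linalg.norm(e),'ang x',np.degrees(np.arctan2(e[1],e[0]))+90)
w=(A[0]-A[3]+A[1]-A[2])/2;print('arch len',np.linalg.norm(w),np.degrees(np.arctan2(w[1],w[0]))+90)
a=A.mean(0);ec=E.mean(0);print('arch c',a,'end c',ec,'d',np.linalg.norm(a-ec),np.degrees(np.arctan2(*(a-ec)[::-1])))
u=(a-ec)/np.linalg.norm(a-ec)
print('origin est',a+.1*u, ec+.225*u, 'yaw',np.arctan2(u[1],u[0]))
s=np.array([f(p,.059) for p in((148,83),(252,67))]);print('stop',s,s.mean(0))
print('post',f((90,190),.079))
for p in((180,455),(343,474)):print('tab',f(p,.034))
# table rim ellipse
```

```text
end len 0.065125631868245 ang x 69.85604255755891
arch len 0.08275574520546644 69.42895952494362
arch c [ 0.57464036 -0.0757063 ] end c [ 0.53038091 -0.19227565] d 0.1246888549497413 69.20905910361813
origin est [0.61013628 0.01778188] [0.61024672 0.01807276] yaw 1.2079259535654918
stop [[0.65484411 0.0485375 ]
 [0.66071869 0.00248686]] [0.6577814  0.02551218]
post [0.60003323 0.07114144]
tab [0.48503106 0.03933413]
tab [ 0.47421785 -0.03173965]
```

>>> move_arm(
  moves=[0.025, -0.03, 0, -0.08, 0.0854, 0.05, -0.06, 0, -0.16, 0.0854, 0.075, -0.09, 0, -0.24, 0.08, 0.1, -0.12, 0, -0.32, 0.07, 0.125, -0.15, 0, -0.4, 0.06, 0.15, -0.18, 0, -0.48, 0.05, 0.175, -0.21, 0, -0.56, 0.045, 0.2, -0.24, 0, -0.64, 0.045, 0.225, -0.27, 0, -0.72, 0.045, 0.25, -0.3, 0, -0.8, 0.045, 0.275, -0.33, 0, -0.88, 0.045, 0.3, -0.36, 0, -0.96, 0.045],
  newtons=60,
)

```text
clock: 1.1
tcp_pos: [0.5256, 0.1674, 0.2162]
orientation: [-0.0, 0.631, 0.776, -0.0]
wrist_force: [0.3, 1.5, -0.3]
finger_gap: 0.0452
grip_force: 0.0
```

>>> move_arm(
  moves=[0.02, -0.025, 0, -0.02, 0.045, 0.04, -0.05, 0, -0.035, 0.045, 0.06, -0.075, -0.01, -0.035, 0.045, 0.074, -0.092, -0.02, -0.035, 0.045, 0.074, -0.094, -0.03, -0.035, 0.045, 0.074, -0.094, -0.03, -0.035, 0.045],
)

```text
clock: 1.6
tcp_pos: [0.5978, 0.0739, 0.1833]
orientation: [-0.002, 0.644, 0.765, -0.002]
wrist_force: [-0.6, -0.5, -0.4]
finger_gap: 0.0451
grip_force: 0.0
```

Run:
```python
from h import *
d=look('wrist','w1.png');s=env.get_state();print(s['clock'],s['tcp_pos'],s['orientation'],s['finger_gap'],s['joint_pos'])
print(ray(d,(280,210))); b=blobs(mask(d,172,6));print(b)
T=look('top');print(blobs(mask(T,172,6)))
```

```text
1.65 [0.597455   0.07493465 0.18459895] [-0.00176311  0.64342185  0.7655088  -0.001226  ] 0.04476088826425088 [-8.67004886e-03  3.79893286e-01  6.33366217e-02  1.25851995e+00
  3.54722451e-04  1.38925292e+00]
(array([0.58374849, 0.1529722 , 0.34221825]), array([ 0.05430613, -0.31806513, -0.9466182 ]))
[([209.2, 50.9], [143, 33, 132, 50, 1927]), ([320.1, 109.1], [286, 44, 69, 132, 3285]), ([204.7, 95.6], [140, 77, 131, 31, 1722]), ([520.7, 148.7], [490, 127, 70, 43, 1987]), ([284.3, 194.2], [275, 182, 20, 25, 394]), ([341.8, 242.6], [335, 221, 13, 41, 397])]
[([254.7, 158.1], [243, 154, 24, 8, 88]), ([188.0, 177.3], [173, 173, 32, 10, 245]), ([229.8, 185.5], [226, 182, 8, 9, 52]), ([189.3, 233.4], [185, 206, 13, 56, 332]), ([207.3, 233.1], [199, 206, 14, 55, 325]), ([156.6, 229.5], [155, 221, 5, 19, 75])]
```

View pics/w1.png

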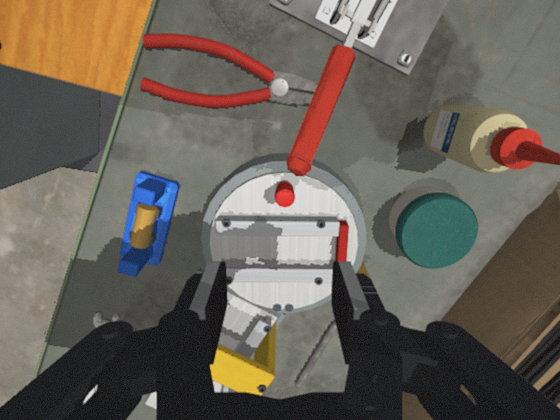

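The wrist view shows the post at (285,194), with the red clamp handle's tip at (298,165) close by it. The carrier tabs are at (155,188) and (130,262).

Run:
```python
from h import *
import pickle
T=pickle.load(open('top0.pkl','rb'));S=pickle.load(open('scene0.pkl','rb'))
d=look('wrist')
for z in(.081,.068):print('post w',z,onz(d,(286,197),z))
print('tabs w',onz(d,(157,184),.04),onz(d,(131,263),.04))
def tri(D,a,E,b):
    c1,v1=ray(D,a);c2,v2=ray(E,b);k=np.linalg.lstsq(np.stack([v1,-v2],1),c2-c1,rcond=None)[0]
    return (c1+v1*k[0]+c2+v2*k[1])/2,np.linalg.norm(c1+v1*k[0]-c2-v2*k[1])
# handle tip: top right end, wrist lower end
m=mask(T,172,6);ys,xs=np.where(m[170:188,170:216]);i=xs.argmax();tp=(xs[i]+170-3,ys[xs>xs.max()-4].mean()+170)
print(tp,'handle tip',tri(T,tp,d,(299,160)))
print([onz(T,tp,z) for z in(.03,.06)],[onz(d,(299,160),z) for z in(.03,.06)])
# oiler top
print('oiler',tri(T,(190,105),d,(548,153)), tri(T,(192,110),d,(515,147)))
```

```text
post w 0.081 [0.60171514 0.07700461 0.081     ]
post w 0.068 [0.60263438 0.07317639 0.068     ]
tabs w [0.49441836 0.05706788 0.04      ] [ 0.4765294  -0.02183862  0.04      ]
(np.int64(208), np.float64(179.0)) handle tip (array([0.60567877, 0.10928472, 0.10272485]), np.float64(0.0035959818586000776))
[array([0.62666629, 0.12416311, 0.03      ]), array([0.61870743, 0.11774965, 0.06      ])] [array([0.6103352 , 0.09666206, 0.03      ]), array([0.60773581, 0.10219009, 0.06      ])]
oiler (array([0.74833997, 0.14196   , 0.11956766]), np.float64(0.006768400582632097)) (array([0.74736514, 0.14253007, 0.09299784]), np.float64(0.0008597356632477516))
```

>>> move_arm(
  moves=[0.003, -0.0035, -0.02, 0, 0.045, 0.003, -0.0035, -0.045, 0, 0.045, 0.003, -0.0035, -0.07, 0, 0.045, 0.003, -0.0035, -0.09, 0, 0.045, 0.003, -0.0035, -0.105, 0, 0.045, 0.003, -0.0035, -0.11, 0, 0.045, 0.003, -0.0035, -0.11, 0, 0.045],
  newtons=40,
)

```text
clock: 2.33
tcp_pos: [0.6007, 0.0729, 0.076]
orientation: [-0.001, 0.642, 0.766, -0.001]
wrist_force: [-0.3, -0.6, 0.2]
finger_gap: 0.0447
grip_force: 0.0
```

>>> move_arm(
  moves=[0, 0, 0, 0, 0.025, 0, 0, 0, 0, 0.012, 0, 0, 0, 0, 0.01, 0, 0, 0, 0, 0.01, 0, 0, 0, 0, 0.01],
  newtons=40,
)

```text
clock: 2.75
tcp_pos: [0.6024, 0.0717, 0.0774]
orientation: [0.001, 0.643, 0.766, 0.0]
wrist_force: [0.4, 0.1, 0.4]
finger_gap: 0.01
grip_force: 0.0
```

Run:
```python
from h import *
o=np.array([.610,.018]);r=np.array(env.get_state()['tcp_pos'][:2])-o;print(r,np.hypot(*r),np.degrees(np.arctan2(r[1],r[0])))
for k in range(1,14):
    a=np.radians(5*k);R=np.array([[np.cos(a),-np.sin(a)],[np.sin(a),np.cos(a)]]);print(k,(R@r-r).round(4),a.round(3))
```

```text
[-0.00757601  0.05372183] 0.05425339761997394 98.02708070945994
1 [-0.0047 -0.0009] 0.087
2 [-0.0092 -0.0021] 0.175
3 [-0.0136 -0.0038] 0.262
4 [-0.0179 -0.0058] 0.349
5 [-0.022  -0.0082] 0.436
6 [-0.0258 -0.011 ] 0.524
7 [-0.0294 -0.0141] 0.611
8 [-0.0328 -0.0174] 0.698
9 [-0.0358 -0.0211] 0.785
10 [-0.0384 -0.025 ] 0.873
11 [-0.0408 -0.0291] 0.96
12 [-0.0427 -0.0334] 1.047
13 [-0.0443 -0.0379] 1.134
```

The fingers closed on nothing, so I'll look again.

Run:
```python
from h import *
d=look('wrist','w2.png');s=env.get_state();print(s['tcp_pos'],s['finger_gap'],s['grip_force'])
print(proj(d,[s['tcp_pos'],s['tcp_pos']+[0,0,-.008],[.610,.018,.045],[.6012,.0713,.081],[.6012,.0713,.055]]))
for n in('top','scene'):
    D=look(n);print(blobs(mask(D,172,6)))
```

```text
[0.60228789 0.0716823  0.07714139] 0.010006670601524891 0.0
[[280.48566466 261.83924998]
 [280.38684593 254.48087948]
 [277.10512633 318.46693439]
 [278.09750924 265.98226799]
 [278.09747436 243.18469394]]
[([254.7, 158.1], [243, 154, 24, 8, 88]), ([196.0, 178.3], [191, 173, 14, 10, 85]), ([192.1, 216.7], [189, 206, 9, 26, 118]), ([207.3, 232.9], [199, 206, 14, 55, 323])]
[([46.1, 45.6], [37, 42, 23, 10, 84]), ([220.7, 149.4], [211, 146, 22, 8, 138]), ([273.1, 166.0], [264, 162, 20, 9, 88]), ([163.2, 177.2], [144, 164, 38, 27, 511]), ([245.4, 170.5], [242, 166, 7, 10, 54]), ([202.5, 199.4], [182, 183, 38, 36, 410])]
```

View pics/w2.png

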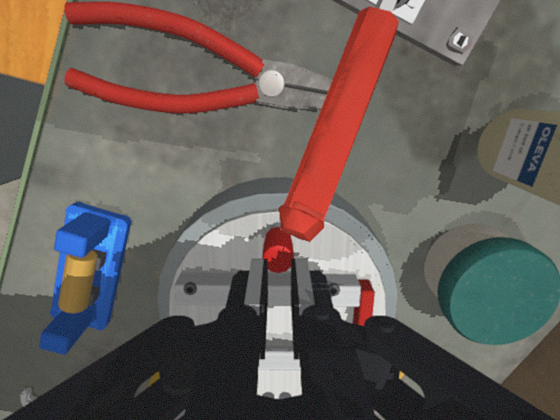

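Run:
```python
from h import *
d=look('wrist');m=mask(d,172,6);print(blobs(m))
l=m[215:300,255:305];
for r in range(215,300,4):
    x=np.where(m[r,255:305])[0]; print(r,(x.min()+255,x.max()+255) if len(x) else None)
im=cv2.resize(d['pixels'][200:400,160:400],None,fx=3,fy=3,interpolation=cv2.INTER_CUBIC);cv2.imwrite('pics/c2.png',im[:,:,::-1])
for v in(235,250,262,270):
  for z in(.055,.081): print(v,z,onz(d,(279,v),z))
```

```text
[([164.7, 28.0], [65, 1, 200, 77, 4404]), ([333.3, 135.6], [263, 6, 137, 268, 11459]), ([161.0, 95.4], [64, 68, 196, 46, 3739]), ([365.1, 303.9], [354, 280, 21, 47, 612])]
215 (np.int64(281), np.int64(304))
219 (np.int64(281), np.int64(304))
223 (np.int64(282), np.int64(304))
227 (np.int64(281), np.int64(304))
231 (np.int64(270), np.int64(304))
235 (np.int64(267), np.int64(304))
239 (np.int64(266), np.int64(304))
243 (np.int64(265), np.int64(292))
247 (np.int64(264), np.int64(293))
251 (np.int64(264), np.int64(293))
255 (np.int64(264), np.int64(294))
259 (np.int64(265), np.int64(291))
263 (np.int64(267), np.int64(291))
267 (np.int64(267), np.int64(291))
271 (np.int64(271), np.int64(286))
275 None
279 None
283 None
287 None
291 None
295 None
299 None
235 0.055 [0.60038679 0.07621459 0.055     ]
235 0.081 [0.59845119 0.08694339 0.081     ]
250 0.055 [0.60190041 0.06767327 0.055     ]
250 0.081 [0.59974688 0.07963179 0.081     ]
262 0.055 [0.60314172 0.06066856 0.055     ]
262 0.081 [0.60080948 0.07363557 0.081     ]
270 0.055 [0.60398477 0.05591122 0.055     ]
270 0.081 [0.60153116 0.06956315 0.081     ]
```

View pics/c2.png

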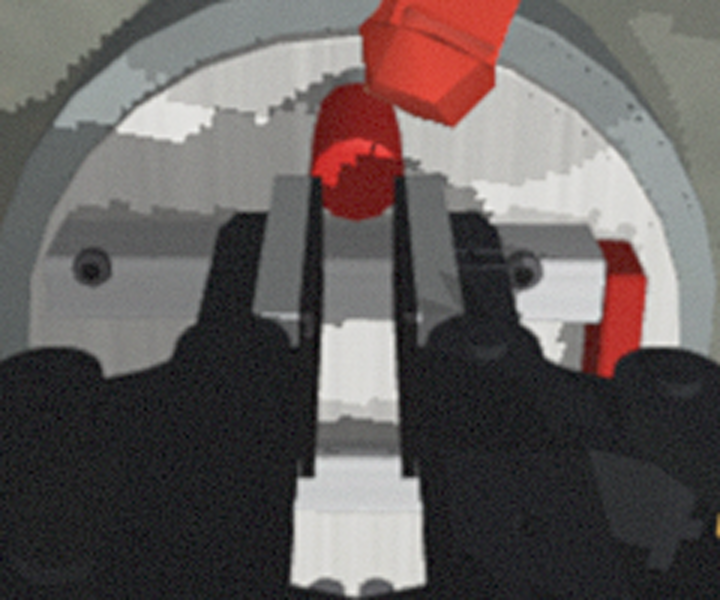

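The fingers closed above the knob: it shows just beyond and below the tips at (279,258). I'll reopen, go lower and shift slightly to +y.

>>> move_arm(
  moves=[0, 0, 0.005, 0, 0.03, -0.0015, 0.002, 0.005, 0, 0.045, -0.0015, 0.002, 0.005, 0, 0.045, -0.0015, 0.002, 0, 0, 0.045, -0.0015, 0.002, -0.005, 0, 0.045, -0.0015, 0.002, -0.009, 0, 0.045, -0.0015, 0.002, -0.012, 0, 0.045, -0.0015, 0.002, -0.012, 0, 0.045],
)

```text
clock: 3.62
tcp_pos: [0.5995, 0.0737, 0.0632]
orientation: [-0.001, 0.643, 0.766, -0.001]
wrist_force: [-0.3, 0.2, -0.0]
finger_gap: 0.0451
grip_force: 0.0
```

>>> move_arm(
  moves=[0, 0, 0, 0, 0.025, 0, 0, 0, 0, 0.01, 0, 0, 0, 0, 0.01, 0, 0, 0, 0, 0.01, 0, 0, 0, 0, 0.01],
  newtons=40,
)

```text
clock: 4.03
tcp_pos: [0.6025, 0.0739, 0.0663]
orientation: [0.002, 0.643, 0.766, 0.002]
wrist_force: [1.5, 0.7, 5.4]
finger_gap: 0.0102
grip_force: 2.8
```

Run:
```python
from h import *
d=look('wrist')
im=cv2.resize(d['pixels'][180:400,150:410],None,fx=3,fy=2.7,interpolation=cv2.INTER_CUBIC);cv2.imwrite('pics/c3.png',im[:,:,::-1])
print(env.get_state()['tcp_pos'],ray(d,(280,210)))
```

```text
[0.60246244 0.07393131 0.06628689] (array([0.58667787, 0.15294891, 0.22509188]), array([ 0.06432683, -0.31762901, -0.9461366 ]))
```

View pics/c3.png

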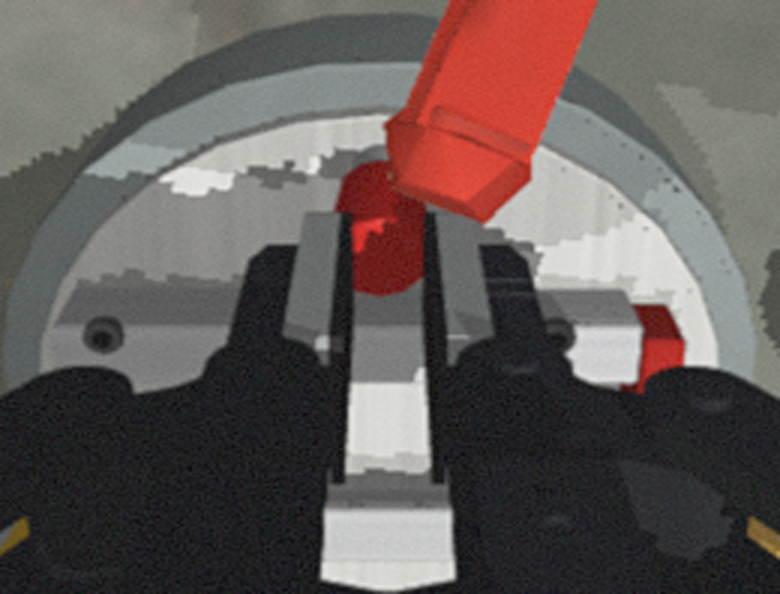

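The pads are still resting on top of the knob, pinching its upper rim at crop (385,250), so the real tips sit higher than I assumed. I'll open and go a bit lower, watching the force.

>>> move_arm(
  moves=[0, 0, 0.004, 0, 0.03, 0, 0, 0.004, 0, 0.035, 0, 0, 0, 0, 0.035, 0, 0, -0.003, 0, 0.035, 0, 0, -0.006, 0, 0.035, 0, 0, -0.008, 0, 0.035, 0, 0, -0.008, 0, 0.035],
)

```text
clock: 4.67
tcp_pos: [0.5995, 0.0737, 0.0553]
orientation: [-0.001, 0.643, 0.766, -0.001]
wrist_force: [0.3, 0.2, -0.5]
finger_gap: 0.0352
grip_force: 0.0
```

>>> move_arm(
  moves=[0, 0, 0, 0, 0.02, 0, 0, 0, 0, 0.008, 0, 0, 0, 0, 0.008, 0, 0, 0, 0, 0.008],
  newtons=40,
)

```text
clock: 5.0
tcp_pos: [0.6012, 0.0739, 0.0566]
orientation: [0.0, 0.643, 0.766, 0.001]
wrist_force: [4.3, 0.9, -2.6]
finger_gap: 0.0124
grip_force: 39.0
```

>>> move_arm(
  moves=[-0.0047, -0.0009, 0, 0.087, 0.008, -0.0092, -0.0021, 0, 0.175, 0.008, -0.0136, -0.0038, 0, 0.262, 0.008, -0.0179, -0.0058, 0, 0.349, 0.008, -0.022, -0.0082, 0, 0.436, 0.008, -0.0258, -0.011, 0, 0.524, 0.008, -0.0294, -0.0141, 0, 0.611, 0.008, -0.0328, -0.0174, 0, 0.698, 0.008, -0.0358, -0.0211, 0, 0.785, 0.008, -0.0384, -0.025, 0, 0.873, 0.008, -0.0408, -0.0291, 0, 0.96, 0.008, -0.0427, -0.0334, 0, 1.047, 0.008],
  newtons=60,
)

```text
clock: 6.0
tcp_pos: [0.5603, 0.0403, 0.0567]
orientation: [0.002, 0.172, 0.985, 0.001]
wrist_force: [8.3, -3.1, -6.8]
finger_gap: 0.0114
grip_force: 59.3
```

>>> move_arm(
  moves=[0, 0, 0, 0, 0.008, 0, 0, 0, 0, 0.008, 0, 0, 0, 0, 0.008],
)

```text
clock: 6.25
tcp_pos: [0.56, 0.0397, 0.0567]
orientation: [0.002, 0.174, 0.985, -0.0]
wrist_force: [7.2, -1.1, -6.6]
finger_gap: 0.0117
grip_force: 59.3
```

Run:
```python
from h import *
T=look('top','t3.png');print(blobs(mask(T,172,6),15))
S=look('scene');print(blobs(mask(S,172,6),15))
s=env.get_state();print(s['tcp_pos'],s['finger_gap'],s['grip_force'],s['wrist_force'])
u=np.array([np.cos(1.21),np.sin(1.21)]);o=np.array([.610,.018])
print('stop expected px',proj(T,[[*(o+u*.049),.057]]),proj(S,[[*(o+u*.049),.057]]))
```

```text
[]
[([46.3, 45.6], [37, 42, 23, 10, 84]), ([92.4, 118.8], [90, 116, 5, 7, 24]), ([219.6, 149.3], [211, 146, 19, 8, 123]), ([163.2, 177.2], [144, 164, 38, 27, 513]), ([202.4, 199.4], [182, 183, 38, 36, 414]), ([248.1, 188.5], [246, 183, 6, 10, 19])]
[0.56001003 0.0396833  0.05667516] 0.011282777056296333 59.329947655205615 [ 7.80496323 -0.91946462 -7.1855308 ]
stop expected px [[236.01746141 174.0780538 ]] [[254.48924162 167.88275702]]
```

>>> move_arm(
  moves=[0, 0, 0, 0, 0.03, 0, 0, 0, 0, 0.045, 0, 0, 0, 0, 0.045, 0, 0, 0.03, 0, 0.045, 0, 0, 0.06, 0, 0.045, -0.01, -0.01, 0.1, -0.11, 0.045, -0.02, -0.02, 0.13, -0.22, 0.045, -0.04, -0.04, 0.13, -0.34, 0.045, -0.06, -0.06, 0.13, -0.46, 0.045, -0.07, -0.09, 0.13, -0.58, 0.045, -0.08, -0.12, 0.13, -0.7, 0.045, -0.08, -0.12, 0.13, -0.82, 0.045],
)

```text
clock: 7.35
tcp_pos: [0.4759, -0.0833, 0.187]
orientation: [0.0, 0.556, 0.831, -0.001]
wrist_force: [0.9, 0.3, -0.1]
finger_gap: 0.045
grip_force: 0.0
```

>>> move_arm(
  moves=[0, 0, 0, -0.12, 0.045, 0, 0, 0, -0.24, 0.045, 0, 0, 0, -0.36, 0.045, 0, 0, 0, -0.48, 0.045, 0, 0, 0, -0.56, 0.045, 0, 0, 0, -0.56, 0.045],
)

```text
clock: 7.85
tcp_pos: [0.4772, -0.0795, 0.1867]
orientation: [-0.0, 0.762, 0.648, -0.0]
wrist_force: [1.5, 1.3, -0.9]
finger_gap: 0.0448
grip_force: 0.0
```

Run:
```python
from h import *
T=look('top');print('red',blobs(mask(T,172,6),30))
S=look('scene');print(blobs(mask(S,172,6),30))
d=look('wrist','w4.png');print('blue w',blobs(mask(d,100,125),100),'red',blobs(mask(d,172,6),100))
s=env.get_state();print(s['clock'],s['tcp_pos'],s['orientation'],s['finger_gap'])
for nm,D in(('top',T),('w',d)):
    m=mask(D,20,32);print(nm,'yel',blobs(m,40)); print(nm,'blue',blobs(mask(D,100,125),100))
```

```text
red [([192.0, 110.2], [185, 100, 15, 19, 181]), ([191.8, 177.5], [173, 173, 39, 11, 306]), ([189.3, 233.3], [185, 206, 13, 56, 333]), ([204.2, 213.9], [199, 206, 10, 20, 95]), ([133.6, 228.0], [106, 216, 54, 25, 940])]
[([46.1, 45.7], [37, 42, 23, 10, 85]), ([250.5, 116.7], [246, 103, 10, 22, 113]), ([223.0, 149.3], [211, 146, 25, 8, 174]), ([163.2, 177.2], [144, 164, 38, 28, 511]), ([249.2, 185.5], [246, 180, 7, 12, 59]), ([202.5, 199.3], [182, 183, 38, 36, 404])]
blue w [([266.1, 71.1], [241, 14, 49, 118, 4052]), ([482.2, 330.5], [453, 318, 54, 45, 612])] red [([372.1, 6.8], [360, 0, 28, 17, 364])]
8.0 [ 0.47748229 -0.0795533   0.18665875] [ 1.42556913e-05  7.60272467e-01  6.49604322e-01 -5.15285255e-06] 0.04517780499139577
top yel []
top blue [([427.8, 164.7], [411, 143, 31, 37, 231])]
w yel [([538.4, 50.7], [519, 36, 39, 30, 397]), ([265.5, 75.4], [255, 50, 22, 51, 594]), ([407.0, 167.0], [336, 126, 147, 78, 6178])]
w blue [([266.1, 71.1], [241, 14, 49, 118, 4052]), ([482.2, 330.5], [453, 318, 54, 45, 612])]
```

View pics/w4.png

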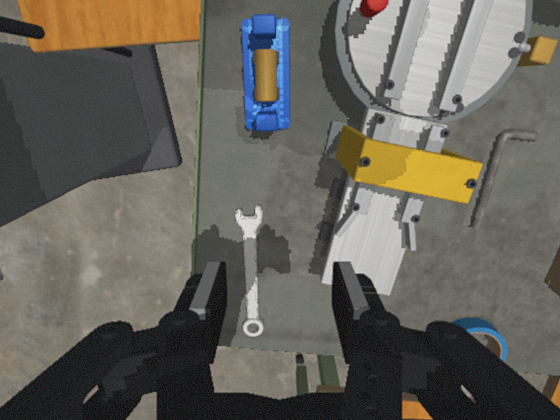

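The turntable has indexed: its slot is now in line with the track in the wrist view. The carrier's rear tab is near (266,118), the front tab near (264,24), and the bush at (265,75).

Run:
```python
from h import *
d=look('wrist');R,t=cv2.Rodrigues(np.array(d['rvec']))[0],np.array(d['tvec']).ravel();print('cam',-R.T@t)
m=mask(d,95,130,90,30);m[:, :225]=0;m[:,310:]=0;m[150:]=0
y=mask(d,12,32,80,50)
c=max(cv2.findContours(m|cv2.bitwise_and(y,cv2.inRange(y,1,255)*0),0,2)[0],key=cv2.contourArea);r=cv2.minAreaRect(c);b=cv2.boxPoints(r)
P=np.array([onz(d,p,.008)[:2] for p in b]);print('plate',P.round(4),P.mean(0).round(4))
for i in range(2):
    e=P[i+1]-P[i];print(np.linalg.norm(e).round(4),np.degrees(np.arctan2(e[1],e[0])).round(1))
print('bush',onz(d,(265.5,75.4),.022))
# arch top
ym=mask(d,20,32,100,120);c=max(cv2.findContours(ym,0,2)[0],key=cv2.contourArea);print('arch approx',cv2.approxPolyDP(c,4,True).ravel())
im=cv2.resize(np.vstack([d['pixels'][0:140,225:425]]),None,fx=4,fy=4,interpolation=cv2.INTER_CUBIC);cv2.imwrite('pics/c4.png',im[:,:,::-1])
```

```text
cam [ 4.88711768e-01 -2.43919936e-04  3.45463051e-01]
plate [[ 0.4665  0.0587]
 [ 0.5055  0.0526]
 [ 0.4916 -0.0413]
 [ 0.4489 -0.0346]] [0.4781 0.0088]
0.0394 -8.9
0.0949 -98.4
bush [0.47895284 0.00824243 0.022     ]
arch approx [364 140 360 157 368 157 370 164 357 165 355 181 468 202 472 188 464 183
 476 180 480 162]
```

View pics/c4.png

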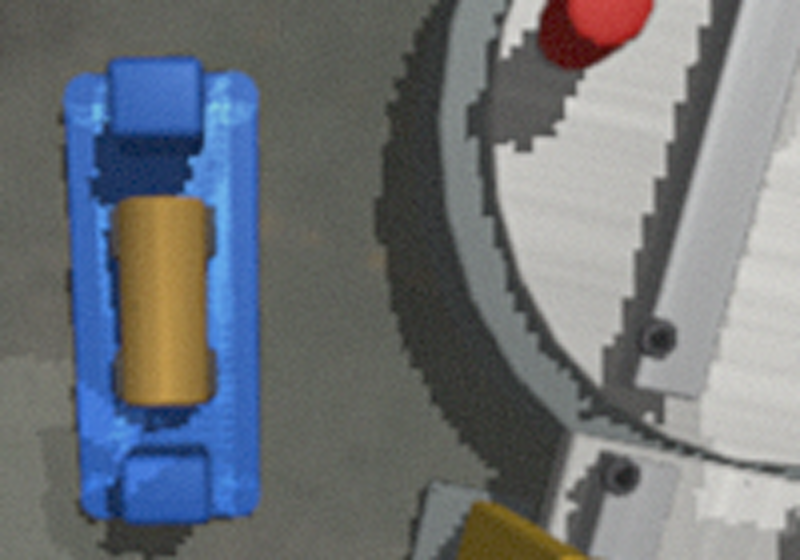

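The crop shows the front tab's top face centred at crop (153,98) and the rear tab's at (166,484); both are clear of other objects.

Run:
```python
from h import *
d=look('wrist')
f=onz(d,(225+153/4,98/4),.04)[:2];r=onz(d,(225+166/4,484/4),.04)[:2]
e=f-r;print(f,r,(f+r)/2,np.linalg.norm(e),np.degrees(np.arctan2(e[1],e[0])))
# arch top corners (wrist)
A=[onz(d,p,.096)[:2] for p in((364,140),(355,181),(468,202),(480,162))];print(np.array(A).round(4),np.mean(A,0))
print(proj(d,[[.5752,-.0756,.096]]), env.get_state()['tcp_pos'])
```

```text
[0.48391672 0.04352754] [ 0.47461402 -0.02671634] [0.47926537 0.0084056 ] 0.07085719781049142 82.4559763652131
[[ 0.5398 -0.0443]
 [ 0.5312 -0.0717]
 [ 0.6088 -0.0994]
 [ 0.6169 -0.0716]] [ 0.57419338 -0.07174276]
[[418.8767646 176.8645099]] [ 0.47758918 -0.07959636  0.18658346]
```

>>> move_arm(
  moves=[-0.002, 0.025, 0, 0.015, 0.036, -0.0035, 0.05, 0, 0.015, 0.036, -0.0035, 0.05, -0.03, 0.015, 0.036, -0.0035, 0.05, -0.07, 0.015, 0.036, -0.0035, 0.05, -0.11, 0.015, 0.036, -0.0035, 0.05, -0.135, 0.015, 0.036, -0.0035, 0.05, -0.15, 0.015, 0.036, -0.0035, 0.05, -0.16, 0.015, 0.036, -0.0035, 0.05, -0.16, 0.015, 0.036],
)

```text
clock: 8.85
tcp_pos: [0.4721, -0.0291, 0.0242]
orientation: [-0.002, 0.756, 0.655, -0.001]
wrist_force: [-1.3, -0.3, 0.0]
finger_gap: 0.0361
grip_force: 0.0
```

>>> move_arm(
  moves=[0, 0, 0, 0, 0.02, 0, 0, 0, 0, 0.01, 0, 0, 0, 0, 0.01, 0, 0, 0, 0, 0.01],
  newtons=60,
)

```text
clock: 9.18
tcp_pos: [0.4752, -0.0299, 0.0276]
orientation: [0.001, 0.756, 0.654, 0.001]
wrist_force: [-1.2, -0.1, 0.8]
finger_gap: 0.0104
grip_force: 0.0
```

Run:
```python
from h import *
d=look('wrist');s=env.get_state();print(s['tcp_pos'],s['finger_gap'],s['grip_force'],s['wrist_force'])
im=cv2.resize(d['pixels'][150:420,140:420],None,fx=2.7,fy=2.2,interpolation=cv2.INTER_CUBIC);cv2.imwrite('pics/c5.png',im[:,:,::-1])
```

```text
[ 0.47497544 -0.02982279  0.0274331 ] 0.009797668327467174 0.0 [ 0.17219254  0.36819379 -0.28667443]
```

Missed above the tab again. The real tips are about 15 mm behind the TCP, which fits the post results, so I'll open and go about 22 mm lower.

>>> move_arm(
  moves=[0, 0, 0.003, 0, 0.03, 0, 0, 0.003, 0, 0.036, 0, 0, -0.002, 0, 0.036, 0, 0, -0.007, 0, 0.036, 0, 0, -0.012, 0, 0.036, 0, 0, -0.017, 0, 0.036, 0, 0, -0.021, 0, 0.036, 0, 0, -0.021, 0, 0.036],
)

```text
clock: 9.9
tcp_pos: [0.4732, -0.0294, 0.0043]
orientation: [-0.001, 0.756, 0.654, -0.001]
wrist_force: [-0.9, -0.5, -1.6]
finger_gap: 0.036
grip_force: 0.0
```

>>> move_arm(
  moves=[0, 0, 0, 0, 0.022, 0, 0, 0, 0, 0.01, 0, 0, 0, 0, 0.01, 0, 0, 0, 0, 0.01],
  newtons=60,
)

```text
clock: 10.23
tcp_pos: [0.4743, -0.0297, 0.0057]
orientation: [0.0, 0.756, 0.654, 0.0]
wrist_force: [0.5, -0.2, -0.8]
finger_gap: 0.0163
grip_force: 59.2
```

Tab gripped. Next I lift, swing over to the open end, and turn it into line with the track.

>>> move_arm(
  moves=[0, 0, 0.02, 0, 0.01, 0, 0, 0.05, 0, 0.01, 0, 0, 0.08, 0, 0.01, 0, -0.015, 0.105, -0.03, 0.01, 0.01, -0.04, 0.11, -0.06, 0.01, 0.02, -0.07, 0.11, -0.1, 0.01, 0.03, -0.1, 0.11, -0.14, 0.01, 0.038, -0.13, 0.11, -0.18, 0.01, 0.045, -0.155, 0.11, -0.213, 0.01, 0.051, -0.172, 0.11, -0.213, 0.01, 0.051, -0.176, 0.11, -0.213, 0.01, 0.051, -0.176, 0.11, -0.213, 0.01],
)

```text
clock: 11.23
tcp_pos: [0.5251, -0.2067, 0.1152]
orientation: [-0.0, 0.822, 0.57, -0.0]
wrist_force: [-0.7, 1.5, -1.0]
finger_gap: 0.0163
grip_force: 59.4
```

Run:
```python
from h import *
s=env.get_state();print(s['clock'],s['tcp_pos'],s['orientation'],s['finger_gap'],s['grip_force'],s['wrist_force'])
T=look('top');W=look('wrist','w6.png');S=look('scene')
for n,D in(('top',T),('w',W),('scene',S)):
    b=[x for x in blobs(mask(D,98,128),60)];print(n,b)
    print(n,'bush',blobs(mask(D,12,22,110,60),40)[:8])
t=s['tcp_pos'];u=np.array([np.cos(np.radians(69.5)),np.sin(np.radians(69.5))])
P=[[*(t[:2]+u*a),t[2]-.0057+h] for a,h in((0,.04),(.036,.022),(.072,.04))]
for n,D in(('top',T),('w',W),('scene',S)):print(n,proj(D,P).round(1).tolist())
```

```text
11.2333 [ 0.52506876 -0.2067378   0.1151661 ] [-1.51273856e-04  8.21947982e-01  5.69562540e-01 -7.29999992e-05] 0.01632305304929625 59.36937153339386 [-0.74901783  1.48661419 -0.9730787 ]
top [([349.7, 203.6], [339, 192, 28, 26, 367])]
top bush [([539.9, 71.4], [520, 65, 40, 13, 149]), ([274.5, 145.5], [269, 141, 11, 10, 55]), ([541.5, 227.3], [523, 170, 37, 96, 1825]), ([312.3, 199.1], [298, 172, 26, 53, 131]), ([358.6, 205.0], [356, 201, 7, 9, 42]), ([173.8, 338.7], [94, 260, 159, 157, 20886])]
w [([279.5, 176.5], [230, 77, 101, 236, 14229]), ([471.1, 248.8], [428, 211, 102, 91, 2751])]
w bush [([6.8, 2.4], [0, 0, 19, 8, 93]), ([279.4, 193.0], [257, 142, 46, 105, 4410]), ([514.0, 367.5], [465, 351, 79, 49, 1748]), ([415.1, 378.8], [410, 372, 14, 13, 97])]
scene [([329.8, 210.3], [311, 187, 45, 44, 546]), ([403.0, 233.5], [388, 216, 33, 30, 352])]
scene bush [([164.5, 285.1], [42, 143, 262, 237, 23071]), ([293.0, 168.1], [288, 164, 9, 11, 60]), ([501.2, 233.4], [454, 175, 106, 103, 1803]), ([331.1, 207.0], [325, 200, 15, 15, 65]), ([364.7, 309.8], [334, 273, 64, 78, 667]), ([517.5, 365.0], [482, 300, 75, 120, 3000])]
top [[388.6, 213.0], [366.6, 208.3], [347.5, 199.6]]
w [[284.0, 303.4], [284.0, 200.9], [285.3, 112.5]]
scene [[350.5, 210.2], [335.3, 206.0], [322.9, 189.7]]
```

View pics/w6.png

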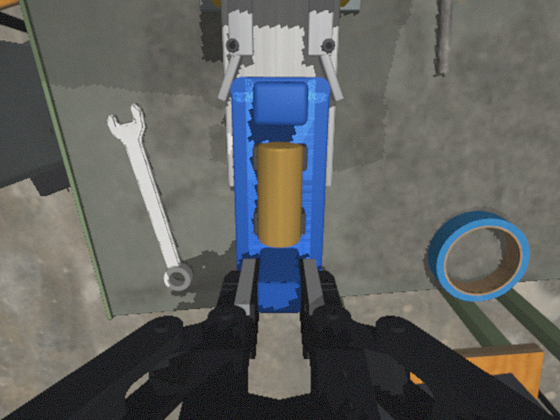

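View: the carrier's axis (column 280) lies over the track's axis (columns 280-281), and the front edge is at the start of the flare, row 77. Nothing is in the way, so I'll lower it to the floor.

>>> move_arm(
  moves=[0, 0, -0.02, 0, 0.01, 0, 0, -0.04, 0, 0.01, 0, 0, -0.052, 0, 0.01, 0, 0, -0.06, 0, 0.01, 0, 0, -0.062, 0, 0.01, 0, 0, -0.062, 0, 0.01, 0, 0, -0.062, 0, 0.01],
)

```text
clock: 11.97
tcp_pos: [0.5257, -0.2054, 0.0543]
orientation: [0.0, 0.821, 0.571, 0.0]
wrist_force: [0.4, -0.7, -0.8]
finger_gap: 0.0167
grip_force: 59.4
```

>>> move_arm(
  moves=[0, 0, -0.001, 0, 0.01, 0, 0, -0.002, 0, 0.01, 0, 0, -0.003, 0, 0.01, 0, 0, -0.003, 0, 0.01],
)

```text
clock: 12.3
tcp_pos: [0.5253, -0.2058, 0.0507]
orientation: [0.0, 0.821, 0.57, 0.0]
wrist_force: [-1.2, -0.2, -0.4]
finger_gap: 0.0166
grip_force: 59.4
```

>>> move_arm(
  moves=[0, 0, -0.0005, 0, 0.01, 0, 0, -0.001, 0, 0.01, 0, 0, -0.0015, 0, 0.01, 0, 0, -0.0015, 0, 0.01],
)

```text
clock: 12.63
tcp_pos: [0.5253, -0.206, 0.0504]
orientation: [0.001, 0.821, 0.57, 0.0]
wrist_force: [-3.0, -0.1, 7.6]
finger_gap: 0.0167
grip_force: 60.7
```

>>> move_arm(
  moves=[0.0018, 0.0047, 0.0005, 0, 0.01, 0.0035, 0.0094, 0.0005, 0, 0.01, 0.0052, 0.014, 0.0005, 0, 0.01, 0.007, 0.0187, 0.0005, 0, 0.01, 0.0088, 0.0234, 0.0005, 0, 0.01, 0.0105, 0.028, 0.0005, 0, 0.01, 0.0122, 0.0328, 0.0005, 0, 0.01, 0.014, 0.0375, 0.0005, 0, 0.01, 0.014, 0.0375, 0.0005, 0, 0.01],
)

```text
clock: 13.38
tcp_pos: [0.5403, -0.1682, 0.0505]
orientation: [0.001, 0.821, 0.571, 0.0]
wrist_force: [-1.3, -1.7, 7.0]
finger_gap: 0.0166
grip_force: 60.3
```

>>> move_arm(
  moves=[0.0018, 0.0047, 0, 0, 0.01, 0.0035, 0.0094, 0, 0, 0.01, 0.0052, 0.014, 0, 0, 0.01, 0.007, 0.0187, 0, 0, 0.01, 0.0088, 0.0234, 0, 0, 0.01, 0.0105, 0.028, 0, 0, 0.01, 0.0122, 0.0328, 0, 0, 0.01, 0.014, 0.0375, 0, 0, 0.01, 0.014, 0.0375, 0, 0, 0.01],
)

```text
clock: 14.13
tcp_pos: [0.5544, -0.1306, 0.0505]
orientation: [0.001, 0.821, 0.571, 0.0]
wrist_force: [-0.5, -1.4, 6.7]
finger_gap: 0.0162
grip_force: 60.3
```

Run:
```python
from h import *
s=env.get_state();t=s['tcp_pos'];print(t,s['wrist_force'],s['ft_torque'])
u=np.array([np.cos(np.radians(69.5)),np.sin(np.radians(69.5))])
print((t[:2]-[.6097,.02])@u,(t[:2]-[.6097,.02])@[-u[1],u[0]])
W=look('wrist','w7.png')
b=blobs(mask(W,98,128),60);print(b);print('yel',blobs(mask(W,20,35,100,100),100));print('pr',proj(W,[[t[0],t[1],.085]]))
```

```text
[ 0.55435602 -0.13058722  0.05052474] [-0.50475936 -1.40796659  6.70521525] [-0.23635242  0.20409541  0.01113414]
-0.16043273609422878 -0.0008975866520958067
[([276.4, 85.5], [239, 77, 75, 18, 1334]), ([277.0, 262.1], [236, 194, 87, 119, 4617]), ([517.7, 372.5], [472, 353, 88, 67, 1720])]
yel [([276.0, 146.0], [134, 91, 285, 156, 27380])]
pr [[282.04980527 301.41182656]]
```

>>> move_arm(
  moves=[0.0018, 0.0047, 0, 0, 0.01, 0.0035, 0.0094, 0, 0, 0.01, 0.0052, 0.014, 0, 0, 0.01, 0.007, 0.0187, 0, 0, 0.01, 0.0084, 0.0225, 0, 0, 0.01, 0.0098, 0.0262, 0, 0, 0.01, 0.0098, 0.0262, 0, 0, 0.01],
)

```text
clock: 14.77
tcp_pos: [0.5641, -0.1045, 0.0505]
orientation: [0.001, 0.821, 0.57, 0.0]
wrist_force: [-0.5, -2.0, 6.4]
finger_gap: 0.0168
grip_force: 60.3
```

Run:
```python
from h import *
s=env.get_state();t=s['tcp_pos'];print(t,s['wrist_force'])
W=look('wrist','w8.png')
print(blobs(mask(W,98,128),60));print('yel',blobs(mask(W,20,35,100,100),100))
y=mask(W,20,35,100,100);ys,xs=np.where(y[:,240:320]);
print('yellow rows at centre',ys.min(),ys.max(), onz(W,(280,ys.max()),.096),onz(W,(280,ys.min()),.096))
```

```text
[ 0.56412817 -0.10451537  0.05054087] [-0.50417986 -2.03246297  6.35331195]
[([277.1, 114.8], [230, 77, 100, 106, 6353]), ([278.7, 292.2], [257, 272, 45, 41, 1774])]
yel [([275.5, 220.2], [145, 143, 264, 129, 24366])]
yellow rows at centre 143 271 [ 0.56989164 -0.08634271  0.096     ] [ 0.5850568 -0.0453385  0.096    ]
```

>>> move_arm(
  moves=[0, 0, 0, 0, 0.022, 0, 0, 0, 0, 0.036, 0, 0, 0, 0, 0.036, 0, 0, 0.025, 0, 0.036, 0, 0, 0.055, 0, 0.036, 0, 0, 0.08, 0, 0.036, 0.006, 0.016, 0.085, 0, 0.036, 0.012, 0.032, 0.085, 0, 0.036, 0.0185, 0.05, 0.085, 0, 0.036, 0.0252, 0.0674, 0.085, 0, 0.036, 0.0252, 0.0674, 0.085, 0, 0.036],
)

```text
clock: 15.73
tcp_pos: [0.5888, -0.0342, 0.1342]
orientation: [-0.001, 0.821, 0.572, 0.0]
wrist_force: [-0.2, -1.8, 0.6]
finger_gap: 0.0362
grip_force: 0.0
```

Run:
```python
from h import *
s=env.get_state();t=s['tcp_pos'];print(s['clock'],t,s['wrist_force'])
W=look('wrist','w9.png');T=look('top');S=look('scene')
for n,D in(('w',W),('t',T),('s',S)):print(n,blobs(mask(D,98,128),40))
u=np.array([np.cos(np.radians(69.5)),np.sin(np.radians(69.5))]);o=np.array([.6097,.02])
for D in(W,T,S):print(proj(D,[[*(t[:2]),.085],[*(t[:2]-.072*u),.085]]).tolist())
```

```text
15.7333 [ 0.58877402 -0.03422891  0.13417571] [-0.16203629 -1.78444604  0.59387204]
w [([279.8, 219.7], [253, 194, 58, 72, 2404]), ([280.4, 325.0], [268, 315, 26, 21, 500]), ([452.9, 390.9], [443, 383, 20, 19, 120]), ([404.1, 410.6], [397, 398, 18, 22, 248])]
t [([15.2, 74.8], [10, 72, 12, 6, 41]), ([421.8, 162.6], [405, 143, 37, 37, 346]), ([322.6, 202.7], [314, 194, 17, 18, 196])]
s [([6.4, 40.0], [0, 37, 15, 8, 82]), ([284.3, 187.0], [278, 181, 12, 15, 83]), ([305.9, 208.0], [291, 199, 24, 19, 198]), ([403.1, 233.6], [388, 216, 33, 30, 351])]
[[280.825836804085, 223.89734036679545], [280.0764898632296, 325.6255862057948]]
[[286.5421382962699, 188.3819959423121], [323.5932524179883, 200.47852757694108]]
[[283.73533944317086, 183.12198564008867], [306.44841281729873, 200.96661501514532]]
```

>>> move_arm(
  moves=[0, 0, -0.03, 0, 0.036, 0, 0, -0.055, 0, 0.036, 0, 0, -0.072, 0, 0.036, 0, 0, -0.08, 0, 0.036, 0, 0, -0.084, 0, 0.036, 0, 0, -0.084, 0, 0.036, 0, 0, -0.084, 0, 0.022, 0, 0, -0.084, 0, 0.01, 0, 0, -0.084, 0, 0.01, 0, 0, -0.084, 0, 0.01],
  newtons=60,
)

```text
clock: 16.72
tcp_pos: [0.5893, -0.0374, 0.0519]
orientation: [0.001, 0.821, 0.57, 0.001]
wrist_force: [0.6, -0.1, 3.6]
finger_gap: 0.0164
grip_force: 60.8
```

>>> move_arm(
  moves=[0.0028, 0.0075, 0, 0, 0.01, 0.0056, 0.015, 0, 0, 0.01, 0.0084, 0.0225, 0, 0, 0.01, 0.0112, 0.03, 0, 0, 0.01, 0.014, 0.0375, 0, 0, 0.01, 0.0168, 0.045, 0, 0, 0.01, 0.0196, 0.0525, 0, 0, 0.01, 0.0224, 0.06, 0, 0, 0.01, 0.0252, 0.0675, 0, 0, 0.01, 0.028, 0.075, 0, 0, 0.01, 0.028, 0.075, 0, 0, 0.01],
)

```text
clock: 17.63
tcp_pos: [0.6174, 0.0397, 0.0514]
orientation: [0.001, 0.821, 0.571, 0.001]
wrist_force: [-0.5, 0.0, 5.0]
finger_gap: 0.0167
grip_force: 61.0
```

Now about 80 mm along, and free. I'll close on the stop slowly.

>>> move_arm(
  moves=[0.0014, 0.0037, -0.0003, 0, 0.01, 0.0028, 0.0075, -0.0005, 0, 0.01, 0.0042, 0.0112, -0.0005, 0, 0.01, 0.0049, 0.0131, -0.0005, 0, 0.01, 0.0049, 0.0131, -0.0005, 0, 0.01],
)

```text
clock: 18.05
tcp_pos: [0.6221, 0.0512, 0.0514]
orientation: [0.001, 0.821, 0.57, 0.0]
wrist_force: [-1.7, -4.6, 8.2]
finger_gap: 0.016
grip_force: 61.4
```

>>> move_arm(
  moves=[0.0004, 0.001, 0, 0, 0.01, 0.0007, 0.0019, 0, 0, 0.01, 0.001, 0.0028, 0, 0, 0.01, 0.001, 0.0028, 0, 0, 0.01],
)

```text
clock: 18.38
tcp_pos: [0.6227, 0.0529, 0.0514]
orientation: [0.002, 0.822, 0.57, -0.0]
wrist_force: [-2.0, -7.4, 8.5]
finger_gap: 0.0163
grip_force: 61.5
```

>>> move_arm(
  moves=[0.0007, 0.0019, 0, 0, 0.01, 0.0014, 0.0037, 0, 0, 0.01, 0.0021, 0.0056, 0, 0, 0.01, 0.0021, 0.0056, 0, 0, 0.01],
)

```text
clock: 18.72
tcp_pos: [0.6229, 0.0535, 0.0516]
orientation: [0.005, 0.822, 0.569, -0.005]
wrist_force: [-8.5, -21.6, 14.7]
finger_gap: 0.0162
grip_force: 62.1
```

Firm against the stop (23 N). I'll ease off, let go and rise.

>>> move_arm(
  moves=[-0.0012, -0.0033, 0.0005, 0, 0.01, -0.0012, -0.0033, 0.0005, 0, 0.022, -0.0012, -0.0033, 0.0005, 0, 0.036, -0.0012, -0.0033, 0.0005, 0, 0.036, -0.0012, -0.0033, 0.025, 0, 0.036, -0.0012, -0.0033, 0.05, 0, 0.036, -0.0012, -0.0033, 0.085, 0, 0.036, -0.0012, -0.0033, 0.11, 0, 0.036, -0.0012, -0.0033, 0.12, 0, 0.036],
)

```text
clock: 19.47
tcp_pos: [0.625, 0.0573, 0.1742]
orientation: [0.001, 0.821, 0.571, 0.003]
wrist_force: [0.3, -0.8, 0.7]
finger_gap: 0.036
grip_force: 0.0
```

Run:
```python
from h import *
s=env.get_state();t=s['tcp_pos'];print(s['clock'],t,s['wrist_force'])
W=look('wrist','w10.png');T=look('top')
print('blue',blobs(mask(W,98,128),60));print('red',blobs(mask(W,172,6),100))
u=np.array([np.cos(np.radians(69.5)),np.sin(np.radians(69.5))]);b=mask(W,98,128);r=mask(W,172,6)
for c in(255,262,270,278,288,296):
    yb=np.where(b[:,c])[0];yr=np.where(r[:,c])[0];print(c,'blue',yb.min() if len(yb) else None,yb.max() if len(yb) else None,'red',yr.min() if len(yr) else None,yr.max() if len(yr) else None)
f=np.array([.6229,.0535])
print(proj(W,[[*f,.0845],[*(f-.072*u),.0845],[*(f+.009*u),.059],[*(f+.017*u),.059]]))
```

```text
19.4667 [0.62495564 0.05730741 0.17415325] [ 0.32241748 -0.75158292  0.67570375]
blue [([276.3, 240.1], [258, 186, 38, 118, 2748])]
red [([79.0, 10.1], [47, 0, 63, 24, 1033]), ([421.0, 16.8], [395, 0, 63, 40, 1792]), ([210.0, 93.0], [194, 20, 35, 147, 3858]), ([118.2, 98.7], [58, 82, 125, 47, 1854]), ([138.4, 139.1], [78, 100, 114, 66, 1659]), ([276.5, 179.1], [244, 173, 66, 13, 831]), ([206.1, 246.4], [194, 232, 24, 29, 484])]
255 blue None None red 173 185
262 blue 186 285 red 173 185
270 blue 187 303 red 173 185
278 blue 187 303 red 173 185
288 blue 187 301 red 173 185
296 blue None None red 173 185
[[278.94556505 209.2261954 ]
 [278.6096055  297.91786387]
 [278.79780338 187.51394688]
 [278.83425529 177.35937844]]
```

The wrist masks put the carrier's blue front (row 186) directly against the red stop (rows 173-185), with everything on one axis and the hand clear.

```bash
python3 -c "
from workcell import env
print(env.hand_in())"
```

```text
the job is handed in; nothing more can be done
None
```

The turntable is indexed in line with the track, the carrier is seated against the red stop and released, and the job was handed in at about 19.5 s; no verdict came back.

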